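Set the sample-queue tags beside a spark spectrometer

ROBOT

A 6-joint arm with a two-finger parallel gripper is mounted at the origin on the work surface. World frame = base frame: x ahead of the robot, y to its left, z up, the work surface at z = 0. Lengths are in m, angles in rad, forces in N, time in s.
With the tool pointing down it reaches from about 0.35 to 0.975 m from the base axis. Payload 4.9 kg.
Tool frame: the origin (TCP) lies at the very end of the fingers, on their centre line; the grasp point (between the pads) lies 19 mm behind it (ctrl.grip_point_offset is the distance from the TCP to the grasp point, in m); z points along the fingers, y is the line along which they close (so a half turn about z gives the same grasp; the last joint's range is limited). The gripper opens to 85 mm and grips with 20 to 120 N. Pads are 22 mm wide; open, the fingers measure 114 mm over their backs; the gripper's body (76 mm by 85 mm) begins 54 mm behind the grasp point. The pads swing forward as they close: fully open they stand 13 mm farther back than shut.
Start: joints at [1.058, 0.053, 1.613, -0, 1.476, -0.119], TCP at [0.24, 0.577, 0.231] pointing down, gripper open.
Joint ranges: [-3.01, 3.01], [-1.01, 2.22], [0.06, 2.58], [-1.02, 4.17], [0.09, 2.62], [-3.14, 3.14]. Speed limits (rad/s): [2.57, 2.57, 3.14, 3.14, 3.14, 3.14].

INTERFACE

Orientations are given as a rotation vector (axis times angle).
In Python, from station import ctrl gives the robot as it stands.
- The arm moves only by the tool send_rows, never from a script. Its argument "rows" is a list of rows, each a list of 3 entries, a list of its own where there are three numbers: the finger opening in cm, from 0 to 8.54, then the shift along the tool's x, y, z in cm, then the turn about the tool's z in degrees. A call has 1 to 10 rows; each row shifts and turns the commanded pose from where the row before left it, along the tool's axes as they then stand; what a row does not reach is not made up. A row lasts 1/8 s, in which the tool goes at most 62.5 mm and 10.7 degrees, less where a joint would pass 70% of its speed; a pose out of reach is approached as far as the arm can. A call with a gripper value outside its range is refused whole. The fingers move at their own pace and stop on an object; "newtons" is the grip in N (left out, the last holds). Time passes only in rows, so rows that do not move let the fingers close. It gives the time, the measured TCP pose, the force, the opening and the grip force at its end, in the units of the state.
- ctrl.get_obs(): the state, without advancing time (a new reading comes with each control period).
- ctrl.get_image(name): name is "scene" or "top" or "wrist"; returns a dict with "frame" (420x560x3 uint8, red, green, blue), "range_z" (420x560 float32, m along the optical axis (not along the pixel's ray), 0 where there is no reading), "fx", "fy", "cx", "cy" (pixels), "cam_to_world" (4x4, takes a point from camera to world coordinates). Camera axes: x right, y down, z forward; pixel columns grow to the right and rows downward; lengths in m; the calibration is good to about 2 mm. A picture is of the moment at which its call begins.
- ctrl.finish_job(): hands the job in; it is judged then, once.
The state is a dict: "t": time; "q": joint angles; "dq": joint speeds; "effort": joint torques, N m; "tool_pos": TCP position; "tool_rot": TCP orientation; "contact_force": force on the tool from outside, world axes, zero at the start; "wrist_torque": the same for the moment, N m; "opening": finger opening in m; "grip_force": force on a finger pad.
Only numpy, scipy, OpenCV 4.12 (cv2) and the standard library are available. Lean on these libraries where they do the work, as an engineer would, in place of code of your own. Each camera call takes 0.05 s, during which the arm holds its last target. There are 200 camera calls.

TASK

Each bin of steel samples on the grey board has a hinged red-and-green tag in front of it: push tags over with a fingertip, gently and without pinching them, until the tags of the full bins (a disc in all three pockets) show green and those of all other bins show red. Leave the discs and everything else lying around where they are.

Things in the scene. Friction and masses are not known exactly. Their poses are not given: they have to be found in the camera images.
- stand_a: fixed aluminium stand of tag_a, 76 x 44 x 20 mm; four stand in a row 150 mm apart on a fixed grey board 200 x 620 x 10 mm. Origin: centre of its underside (10 mm above the table); x away from the robot, y along the row to the robot's left, z up (yaw varies by 0.18 rad). Hinge axis along x, 16 mm above the origin. It serves the bin straight behind it, 110 mm along +x.
- tag_a (a joint): hinged tag on stand_a: plate 56 mm wide, reaching 55 mm from its hinge, 4 mm thick, 30 g. Rad: 0 = leans left (+y), 0.70 off upright, red face up; 0.70 = upright; 1.40 = leans right (-y), green face up. Free hinge: pushed past upright it falls to the other side onto a firm stop (do not press on it there). At rest its free edge is 42 mm above the hinge and 35 mm aside.
- stand_b: fixed aluminium stand of tag_b, 76 x 44 x 20 mm; four stand in a row 150 mm apart on a fixed grey board 200 x 620 x 10 mm. Origin: centre of its underside (10 mm above the table); x away from the robot, y along the row to the robot's left, z up (yaw varies by 0.18 rad). Hinge axis along x, 16 mm above the origin. It serves the bin straight behind it, 110 mm along +x.
- tag_b (a joint): hinged tag on stand_b: plate 56 mm wide, reaching 55 mm from its hinge, 4 mm thick, 30 g. Rad: 0 = leans left (+y), 0.70 off upright, red face up; 0.70 = upright; 1.40 = leans right (-y), green face up. Free hinge: pushed past upright it falls to the other side onto a firm stop (do not press on it there). At rest its free edge is 42 mm above the hinge and 35 mm aside.
- stand_c: fixed aluminium stand of tag_c, 76 x 44 x 20 mm; four stand in a row 150 mm apart on a fixed grey board 200 x 620 x 10 mm. Origin: centre of its underside (10 mm above the table); x away from the robot, y along the row to the robot's left, z up (yaw varies by 0.18 rad). Hinge axis along x, 16 mm above the origin. It serves the bin straight behind it, 110 mm along +x.
- tag_c (a joint): hinged tag on stand_c: plate 56 mm wide, reaching 55 mm from its hinge, 4 mm thick, 30 g. Rad: 0 = leans left (+y), 0.70 off upright, red face up; 0.70 = upright; 1.40 = leans right (-y), green face up. Free hinge: pushed past upright it falls to the other side onto a firm stop (do not press on it there). At rest its free edge is 42 mm above the hinge and 35 mm aside.
- stand_d: fixed aluminium stand of tag_d, 76 x 44 x 20 mm; four stand in a row 150 mm apart on a fixed grey board 200 x 620 x 10 mm. Origin: centre of its underside (10 mm above the table); x away from the robot, y along the row to the robot's left, z up (yaw varies by 0.18 rad). Hinge axis along x, 16 mm above the origin. It serves the bin straight behind it, 110 mm along +x.
- tag_d (a joint): hinged tag on stand_d: plate 56 mm wide, reaching 55 mm from its hinge, 4 mm thick, 30 g. Rad: 0 = leans left (+y), 0.70 off upright, red face up; 0.70 = upright; 1.40 = leans right (-y), green face up. Free hinge: pushed past upright it falls to the other side onto a firm stop (do not press on it there). At rest its free edge is 42 mm above the hinge and 35 mm aside.
- bin_a: blue open sample bin fixed on the board, 50 x 110 x 22 mm (x, y, z), three pockets side by side along y. FULL: all three pockets hold a steel disc. Origin: centre of its underside; axes parallel to the stands'. Its tag is the one straight in front of it, 110 mm nearer the robot. Which place in the row it takes varies.
- bin_b: blue open sample bin fixed on the board, 50 x 110 x 22 mm (x, y, z), three pockets side by side along y. FULL: all three pockets hold a steel disc. Origin: centre of its underside; axes parallel to the stands'. Its tag is the one straight in front of it, 110 mm nearer the robot. Which place in the row it takes varies.
- bin_c: blue open sample bin fixed on the board, 50 x 110 x 22 mm (x, y, z), three pockets side by side along y. NOT full: one disc in its middle pocket, two pockets empty. Origin: centre of its underside; axes parallel to the stands'. Its tag is the one straight in front of it, 110 mm nearer the robot. Which place in the row it takes varies.
- bin_d: blue open sample bin fixed on the board, 50 x 110 x 22 mm (x, y, z), three pockets side by side along y. NOT full: all three pockets empty. Origin: centre of its underside; axes parallel to the stands'. Its tag is the one straight in front of it, 110 mm nearer the robot. Which place in the row it takes varies.
- disc_1: loose steel sample disc, 29 mm across, 16 mm high, in bin_a. Origin: centre of its underside. Leave alone.
- disc_2: loose steel sample disc, 29 mm across, 16 mm high, in bin_a. Origin: centre of its underside. Leave alone.
- disc_3: loose steel sample disc, 29 mm across, 16 mm high, in bin_a. Origin: centre of its underside. Leave alone.
- disc_4: loose steel sample disc, 29 mm across, 16 mm high, in bin_b. Origin: centre of its underside. Leave alone.
- disc_5: loose steel sample disc, 29 mm across, 16 mm high, in bin_b. Origin: centre of its underside. Leave alone.
- disc_6: loose steel sample disc, 29 mm across, 16 mm high, in bin_b. Origin: centre of its underside. Leave alone.
- disc_7: loose steel sample disc, 29 mm across, 16 mm high, in bin_c. Origin: centre of its underside. Leave alone.
- brass_sample: brass cylinder, 22 mm across, 45 mm high, standing on the board between two bins, loose. Origin on its underside. Leave alone.
- copper_sample: copper cylinder, 22 mm across, 35 mm high, standing on the board between two bins, loose. Origin on its underside. Leave alone.
- mug: white mug, 80 mm across, 90 mm high, on the table, loose. Origin on its underside. Leave alone.
- jar: amber jar with black cap, 60 mm across, 80 mm high, on the table, loose. Origin on its underside. Leave alone.
- wrench: steel wrench lying on the table beyond the board, loose. Origin on its underside. Leave alone.

How it is judged:
By the outcome, as a careful person would: the job done as asked, in the order asked, and still so for the second after the job is handed in, with the robot touching nothing.
It also fails if it takes over 38 s, if anything falls off the work surface, if the arm or the gripper's body presses on something with over 40 N, if the wrist force passes 120 N, or if a joint passes its speed limit or range.

## Working session

There is one attempt and no reset: what is moved stays moved. The work goes in short steps, Python scripts to look and compute and a tool call to move; the robot and the scene stay as the last step left them, time stands still between calls to the robot, and variables do not carry over. Pictures are saved under pics/ and viewed, at most 10 in all, crops included, and the job is handed in when it is done.

Besides the shell and the picture viewer there is one more tool, called after "Call:" as name(argument=value, ...), one argument or row to a line, values as JSON. send_rows: Moves the arm, as the interface text tells. Its arguments: {"type":"object","properties":{"rows":{"type":"array","items":{"type":"array"}},"newtons":{"type":"number"}},"required":["rows"]}

```bash
mkdir -p pics; python3 - <<'E'
from station import ctrl
import cv2,numpy as np
for n in("top","scene"):
    d=ctrl.get_image(n); cv2.imwrite(f"pics/{n}0.png",d["frame"][:,:,::-1]); np.savez(f"{n}0.npz",**d)
    print(n,d["fx"],d["cx"],d["cy"],np.round(d["cam_to_world"],3).tolist())
o=ctrl.get_obs();print(o["t"],o["tool_pos"],o["tool_rot"],o["opening"])
E
```

```text
top 476.2400900793858 273.8909031282629 210.42966457861235 [[-0.007, -0.999, 0.034, 0.569], [-1.0, 0.006, -0.027, 0.019], [0.027, -0.034, -0.999, 1.345], [0.0, 0.0, 0.0, 1.0]]
scene 382.562444672648 276.33261596103677 208.55169626276344 [[0.644, 0.525, -0.556, 1.188], [0.765, -0.44, 0.47, -0.502], [0.002, -0.729, -0.685, 0.786], [0.0, 0.0, 0.0, 1.0]]
0.1 [0.23952704 0.57667192 0.2301911 ] [-6.14415559e-01 -3.08032766e+00  2.75909557e-03] 0.08538700853273234
```

View pics/top0.png

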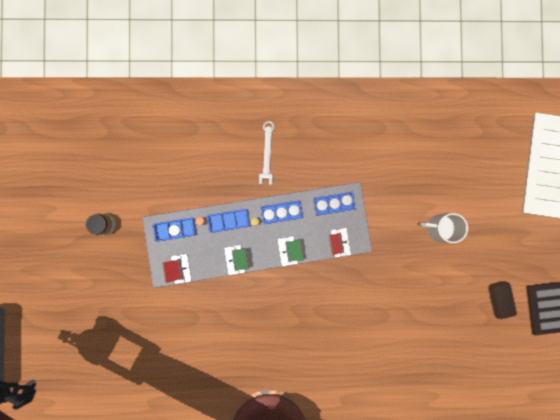

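View pics/scene0.png

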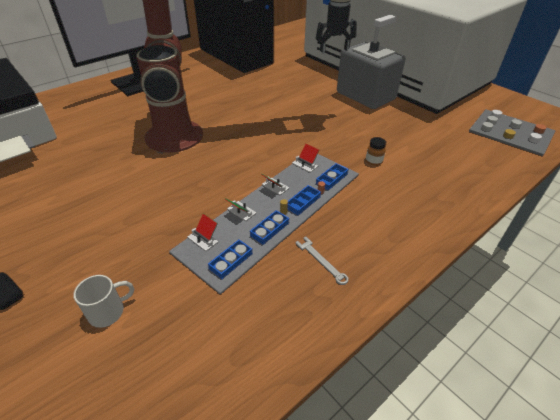

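The top view shows, left to right at columns 175, 230, 282 and 335: a bin with one disc (red tag), an empty bin (green tag), a full bin (green) and a full bin (red). So the second tag must go to red and the fourth to green.

```bash
cat > h.py <<'E'
import cv2,numpy as np
from scipy.spatial.transform import Rotation as R
def ray(d,px,z):
    M=d["cam_to_world"];v=M[:3,:3]@[(px[0]-d["cx"])/d["fx"],(px[1]-d["cy"])/d["fy"],1]
    return M[:3,3]+v*(z-M[2,3])/v[2]
def blobs(d,lo,hi,amin,z,k=1,box=(140,180,375,290)):
    h=cv2.cvtColor(d["frame"],cv2.COLOR_RGB2HSV);m=cv2.inRange(h,lo,hi)
    m=cv2.morphologyEx(m,cv2.MORPH_CLOSE,np.ones((k,k),np.uint8))
    o=[]
    for c in cv2.findContours(m,0,2)[0]:
        r=cv2.minAreaRect(c);p=r[0]
        if cv2.contourArea(c)>amin and box[0]<p[0]<box[2] and box[1]<p[1]<box[3]:
            o.append((p,[ray(d,q,z) for q in cv2.boxPoints(r)]))
    return sorted(o,key=lambda a:a[0][0])
E
python3 - <<'E'
from h import *
d=dict(np.load("top0.npz"))
P=[]
for nm,lo,hi,z,k in(("bin",(100,120,50),(125,255,255),.032,7),("red",(0,150,60),(6,255,200),.05,1),("green",(50,100,30),(85,255,200),.05,1)):
    for p,b in blobs(d,lo,hi,40,z,k):
        b=np.array(b);c=b.mean(0);e=[np.linalg.norm(b[1]-b[0]),np.linalg.norm(b[2]-b[1])]
        print(nm,np.round(p,1),np.round(c,4),np.round(e,3)); 
        if nm=="bin":P.append(c[:2])
P=np.array(P);v=P[0]-P[-1];v/=np.linalg.norm(v);yaw=np.arctan2(-v[0],v[1]);print("yaw",yaw,np.linalg.norm(np.diff(P,axis=0),axis=1))
ux=np.array([np.cos(yaw),np.sin(yaw)]);uy=np.array([-ux[1],ux[0]])
H=P-.11*ux;print("hinges",np.round(H,4).tolist())
T=R.from_rotvec([-.614415559,-3.08032766,.002759]).as_matrix();print(np.round(T,4).tolist())
print("tag2 start",H[1]-.07*uy,"tag4 start",H[3]+.075*uy,"turn about tool z to put tool x on +uy:",np.degrees(np.arctan2(uy@T[:2,1],uy@T[:2,0])))
f=d["frame"][175:295,135:380,::-1];cv2.imwrite("pics/crop.png",cv2.resize(f,None,fx=3.2,fy=3.2,interpolation=2))
E
```

```text
bin [173.8 229.1] [0.5642 0.2581 0.032 ] [0.108 0.047]
bin [227.4 220.5] [0.5867 0.1115 0.032 ] [0.109 0.047]
bin [281.4 211.8] [ 0.6098 -0.0372  0.032 ] [0.105 0.046]
bin [334.1 203.2] [ 0.6327 -0.1836  0.032 ] [0.106 0.046]
red [171.4 270.9] [0.4516 0.2614 0.05  ] [0.037 0.05 ]
red [335.5 243.8] [ 0.521  -0.1832  0.05  ] [0.022 0.048]
green [239.9 257.5] [0.4861 0.077  0.05  ] [0.021 0.039]
yaw 0.15373850533521574 [0.14833401 0.15051539 0.14817325]
hinges [[0.4555, 0.2413], [0.478, 0.0947], [0.5011, -0.0541], [0.524, -0.2005]]
[[-0.9235, 0.3837, -0.0009], [0.3837, 0.9235, -0.0016], [0.0002, -0.0018, -1.0]]
tag2 start [0.48872795 0.02549328] tag4 start [ 0.51246696 -0.12635091] turn about tool z to put tool x on +uy: 58.630545786116095
```

View pics/crop.png

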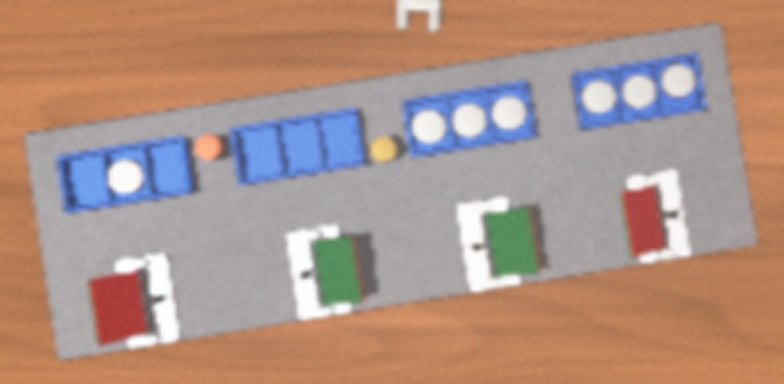

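The crop confirms it: the red tag of the fourth stand and the green tag of the second stand are wrong. Going to the right of tag 2.

Call:
send_rows(
  rows=[
    [0,[0,0,0],9.8],
    [0,[0,0,0],9.8],
    [0,[0,0,0],9.8],
    [0,[0,0,0],9.8],
    [0,[0,0,0],9.8],
    [0,[0,0,0],9.6],
    [0,[-5.3,1.5,0],0],
    [0,[-5.3,1.5,0],0],
    [0,[-5.3,1.5,0],0],
    [0,[-5.3,1.5,0],0],
  ],
  newtons=20,
)

```text
t: 1.35
tool_pos: [0.3318, 0.3751, 0.2308]
tool_rot: [2.043, 2.386, -0.001]
contact_force: [0.6, 0.4, 0.2]
opening: -0.0001
grip_force: 0.0
```

Call:
send_rows(
  rows=[
    [0,[-5.3,1.4,0],0],
    [0,[-5.3,1.4,0],0],
    [0,[-5.3,1.4,0],0],
    [0,[-5.3,1.5,0],0],
    [0,[-5.3,1.5,0],0],
    [0,[-5.3,1.5,0],0],
    [0,[-5.3,1.5,0],0],
    [0,[0,0,0],0],
    [0,[0,0,0],0],
  ],
)

```text
t: 2.48
tool_pos: [0.489, 0.0263, 0.2308]
tool_rot: [-2.043, -2.385, 0.0]
contact_force: [-0.3, 0.2, -0.7]
opening: -0.0003
grip_force: 0.0
```

Call:
send_rows(
  rows=[
    [0,[0,0,5],0],
    [0,[0,0,5],0],
    [0,[0,0,4.5],0],
    [0,[0,0,3],0],
    [0,[0,0,0],0],
    [0,[1,0,0],0],
    [0,[0.8,0,0],0],
    [0,[0.5,0,0],0],
    [0,[0.5,0,0],0],
    [0,[0.5,0,0],0],
  ],
)

```text
t: 3.72
tool_pos: [0.4844, 0.0589, 0.0565]
tool_rot: [2.044, 2.386, 0.0]
contact_force: [-0.4, 0.0, 0.1]
opening: -0.0002
grip_force: 0.1
```

Call:
send_rows(
  rows=[
    [0,[0.5,0,0],0],
    [0,[0.5,0,0],0],
    [0,[0.5,0,0],0],
    [0,[0.5,0,0],0],
    [0,[0.5,0,0],0],
    [0,[0.5,0,0],0],
    [0,[0.3,0,0],0],
    [0,[0,0,0],0],
    [0,[0,0,0],0],
  ],
)

```text
t: 4.85
tool_pos: [0.4793, 0.0911, 0.0563]
tool_rot: [2.044, 2.386, -0.0]
contact_force: [-0.6, -0.2, 1.0]
opening: -0.0002
grip_force: 0.0
```

```bash
python3 - <<'E'
from station import ctrl
import cv2
A=[cv2.resize(ctrl.get_image(n)["frame"][r0:r1,c0:c1,::-1],(400,400)) for n,r0,r1,c0,c1 in(("scene",140,260,200,320),("top",190,310,180,300))]
cv2.imwrite("pics/p1.png",cv2.hconcat(A))
E
```

```text
(no output)
```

View pics/p1.png

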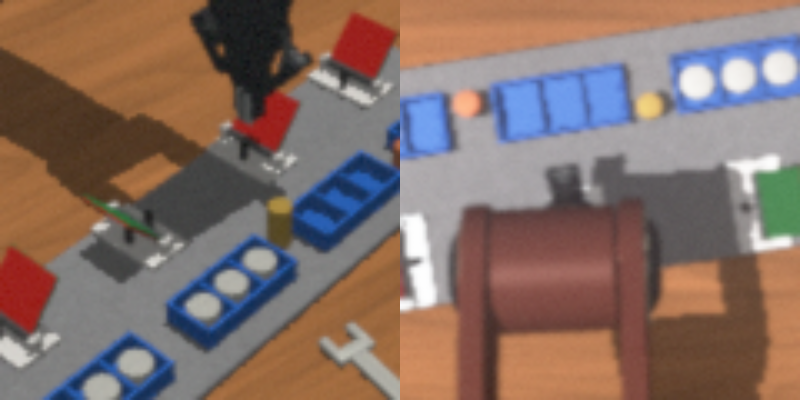

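Left of the picture, the second tag (≈270,125) now shows red. Next, the left side of tag 4.

Call:
send_rows(
  rows=[
    [0,[-1.5,0,0],0],
    [0,[-1.5,0,-2],0],
    [0,[0,0,-5],0],
    [0,[0,0,-3],0],
    [0,[-4.8,0,0],0],
    [0,[-4.8,0,0],0],
    [0,[-4.8,0,0],0],
    [0,[-4.6,0,0],0],
    [0,[0,0,0],0],
    [0,[0,0,0],0],
  ],
)

```text
t: 6.2
tool_pos: [0.5127, -0.1266, 0.1561]
tool_rot: [-2.044, -2.384, -0.0]
contact_force: [-0.2, 0.9, -0.8]
opening: 0.0001
grip_force: 0.0
```

Call:
send_rows(
  rows=[
    [0,[0,0,4],0],
    [0,[0,0,4],0],
    [0,[0,0,2],0],
    [0,[0,0,0],0],
    [0,[-1.2,0,0],0],
    [0,[-1.0,0,0],0],
    [0,[-0.5,0,0],0],
    [0,[-0.5,0,0],0],
    [0,[-0.5,0,0],0],
    [0,[-0.5,0,0],0],
  ],
)

```text
t: 7.45
tool_pos: [0.5195, -0.168, 0.0563]
tool_rot: [-2.044, -2.386, 0.0]
contact_force: [-0.0, -0.4, -0.1]
opening: 0.0002
grip_force: 0.1
```

Call:
send_rows(
  rows=[
    [0,[-0.5,0,0],0],
    [0,[-0.5,0,0],0],
    [0,[-0.5,0,0],0],
    [0,[-0.5,0,0],0],
    [0,[-0.5,0,0],0],
    [0,[-0.5,0,0],0],
    [0,[0,0,0],0],
    [0,[0,0,0],0],
  ],
)

```text
t: 8.45
tool_pos: [0.5241, -0.1973, 0.0562]
tool_rot: [-2.044, -2.386, -0.0]
contact_force: [0.4, -0.5, -0.4]
opening: -0.0002
grip_force: 0.0
```

Call:
send_rows(
  rows=[
    [0,[1.5,0,0],0],
    [0,[1.5,0,-2],0],
    [0,[0,0,-5],0],
    [0,[0,0,-5],0],
    [0,[0,-4,-3],0],
    [0,[0,-4,0],0],
    [0,[5,-3,0],0],
    [0,[5,0,0],0],
    [0,[5,0,0],0],
    [0,[5,0,0],0],
  ],
)

```text
t: 9.7
tool_pos: [0.3791, 0.0151, 0.2061]
tool_rot: [2.044, 2.386, 0.001]
contact_force: [0.3, -0.2, 0.3]
opening: 0.0002
grip_force: 0.0
```

Call:
send_rows(
  rows=[
    [0,[5,0,0],0],
    [0,[5,0,0],0],
    [0,[5,0,0],0],
    [0,[5,0,0],0],
    [0,[5,0,0],0],
    [0,[5,0,0],0],
    [0,[5,0,0],0],
    [0,[0,0,0],0],
    [0,[0,0,0],0],
  ],
)

```text
t: 10.82
tool_pos: [0.3255, 0.3587, 0.2059]
tool_rot: [2.042, 2.387, -0.002]
contact_force: [-0.8, 0.4, -0.7]
opening: -0.0001
grip_force: 0.0
```

```bash
python3 - <<'E'
from station import ctrl
import cv2
A=[cv2.resize(ctrl.get_image(n)["frame"][r0:r1,c0:c1,::-1],(400,400)) for n,r0,r1,c0,c1 in(("scene",120,320,160,360),("top",120,360,140,380))]
cv2.imwrite("pics/p2.png",cv2.hconcat(A))
E
```

```text
(no output)
```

View pics/p2.png

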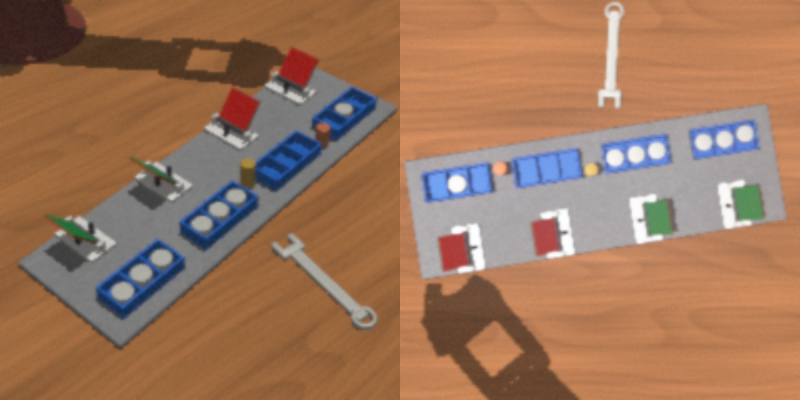

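The tags now read red, red, green, green (top view, about columns 455, 545, 658 and 747). The bins, discs, cylinders and wrench look unmoved, and the arm is clear.

```bash
python3 -c "
from station import ctrl
print(ctrl.finish_job())"
```

```text
the job is handed in; nothing more can be done
None
```

I handed the job in at about 11 s: the two full bins' tags show green and the other two show red, the arm was clear of everything, and the bins, discs and nearby samples looked unmoved in the last picture.

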